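# Clamp the pot and hold its bayonet lid at the vent position

### The arm

A 6-joint arm with a two-finger parallel gripper is mounted at the origin on a cart in front of the work surface, level with it; the furniture and walls round the work are solid. World frame = base frame: x ahead of the robot, y to its left, z up, the work surface at z = 0. Lengths are in m, angles in rad, forces in N, time in s.
With the tool pointing down it reaches from about 0.35 to 0.85 m from the base axis. Payload 8.1 kg.
Tool frame: the origin (TCP) lies between the finger pads; the fingertips stand 22 mm ahead of it and the grasp point (between the pads) lies 3 mm ahead of it (manip.tip_reach is the distance from the TCP to the fingertips, in m); z points along the fingers, y is the line along which they close (so a half turn about z gives the same grasp; the last joint's range is limited). The gripper opens to 85 mm and grips with 20 to 120 N. Pads are 22 mm wide; open, the fingers measure 114 mm over their backs; the gripper's body (76 mm by 85 mm) begins 54 mm behind the grasp point. The pads swing forward as they close: fully open they stand 13 mm farther back than shut.
Start: joints at [-1.186, 0.13, 1.488, -0, 1.523, -0.085], TCP at [0.272, -0.535, 0.253] pointing down, gripper open.
Joint ranges: [-2.96, 2.96], [-0.89, 2.26], [0.02, 2.5], [-1.34, 4.48], [0, 2.73], [-2.66, 2.66]. Speed limits (rad/s): [2.39, 2.39, 2.79, 3.14, 3.14, 3.14].

### API

Orientations are given as a 3x3 rotation matrix whose columns are the frame's x, y, z axes.
In Python, from cell import manip gives the robot as it stands.
- The arm moves only by the shell command python3 -m inch 'ROWS'. ROWS is JSON, a list that holds one entry, the list of rows, each a list of 7 numbers: the shift along the tool's x, y, z in m, then the turn, a rotation vector about the tool's x, y, z in degrees, then the finger opening in m, from 0 to 0.0854. A call has 1 to 8 rows; each row shifts and turns the commanded pose from where the row before left it, along the tool's axes as they then stand; what a row does not reach is not made up. A row lasts 1/10 s, in which the tool goes at most 50 mm and 8.59 degrees, less where a joint would pass 70% of its speed; a pose out of reach is approached as far as the arm can. A call with a gripper value outside its range is refused whole. The fingers move at their own pace and stop on an object; the grip force is fixed at half the most. Time passes only in rows, so rows that do not move let the fingers close. It gives the time, the measured TCP pose, the force, the opening and the grip force at its end, in the units of the state.
- manip.state(): the state, without advancing time (a new reading comes with each control period).
- manip.get_image(name): name is "side" or "top"; returns a dict with "img" (384x512x3 uint8, blue, green, red), "intrinsics" (3x3 intrinsics, pixels), "world_from_camera" (4x4, takes a point from camera to world coordinates). Camera axes: x right, y up, looking along -z (the intrinsics and any distortion apply to the point x, -y, -z); pixel columns grow to the right and rows downward; lengths in m; the calibration is good to about 2 mm. A picture is of the moment at which its call begins. There is no depth.
- manip.job_done(): hands the job in; it is judged then, once.
The state is a dict: "time_s": time; "joints": joint angles; "dq": joint speeds; "joint_efforts": joint torques, N m; "ee_pos": TCP position; "tool_rot": TCP orientation; "contact_force": force on the tool from outside, world axes, zero at the start; "moment": the same for the moment, N m; "grip_width": opening from 0.0 (shut) to 1.0 (fully open); "grasp_force": force on a finger pad.
Only numpy, scipy, OpenCV 4.12 (cv2) and the standard library are available. Lean on these libraries where they do the work, as an engineer would, in place of code of your own. Each camera call takes 0.05 s, during which the arm holds its last target. There are 200 camera calls.

### The job

Clamp the round pot in its cradle by swinging the cam lever all the way over to its stop; only then put the bayonet lid into the pot's mouth, lugs down through the two notches until its flange rests on the rim. Turn the lid clockwise (seen from above) half-way to its lock, so that the grip bar points at the single rib on the pot's side, without going on into the lock click. Finish while still gripping the lid there, fully down, so that the pot can vent; do not let go, and leave the tape roll, tape measure and mug where they are.

Things in the scene. Friction and masses are not known exactly. Their poses are not given: they have to be found in the camera images.
- pot: Round bare-aluminium pot, 74 mm in diameter, 62 mm tall, 0.5 kg, standing loose in the cradle, underside 10 mm above the bench. Origin: centre of its underside, z up. On its +x and -x sides two notches, 15 mm wide, are cut in the mouth's inner lip. Ribs outside on the neck: a single one 45 degrees clockwise (from above) from each notch (half-way), a pair 90 degrees from it (locked).
- pot_mouth (a point): Centre of the pot's mouth, level with the rim, 62 mm above the pot's origin. The inner lip is 6 mm thick, 53 mm inside; the cavity below is 65 mm wide. Lugs go down through the notches, then turn clockwise under the lip, 90 degrees to the hard stop; a spring detent resists from about 58 degrees and clicks after 75. Stops forbid anticlockwise turning.
- lid: Bayonet lid on the bench, spigot down, 50 mm tall, 0.10 to 0.17 kg. Origin: centre of its underside, z up. Spigot 48 mm in diameter, 14 mm deep, with two lugs at its foot on the +x and -x sides (60 mm over both, each 10 mm wide, 5 mm thick). Black flange 68 mm in diameter, z = 14 to 20 mm. A half turn makes no difference. Fully down, its origin is 48 mm above the pot's; 3 mm of play upward under the lip.
- lid_bar (a point): Centre of the top of the lid's upright grip bar, 50 mm above the lid's origin. The bar is 52 mm long along the lid's x (in line with the lugs), 14 mm thick along y, and stands on the flange from z = 20 to 50 mm (small collar round its foot, 40 mm in diameter, up to z = 22.5 mm).
- cradle: Fixed steel base plate, 116 x 195 x 10 mm, with a vee block on its -y side in which the pot is held, and a cam clamp on its +y side. Origin: on the bench under the place of the clamped pot's axis. Its own axes, z up; its yaw varies.
- clamp_jaw: Aluminium sliding jaw of the cradle with a slightly springy rubber face, 54 x 16 x 22 mm, between cam and pot; driven only by the cam lever: it moves up to 6 mm toward the pot (cradle -y) and presses the pot into the vee. Its origin is at the cradle's origin when open, so use it only as a sign of jaw travel.
- lever_pivot (a point): Point on the upright axis of the cam lever, 36.5 mm above the bench, 73 mm from the cradle's origin along cradle +y.
- lever_knob (a point): Centre of the top of the cam lever's upright black knob (cylinder 18 mm in diameter, 33 mm tall, top 68.5 mm above the bench), 85 mm from the lever's axis; below the knob lies the flat lever arm, its top 35.5 mm above the bench.
- cam_lever (a joint): Angle of the cam lever about its upright axis, rad. 0: open, arm points along cradle +y away from the pot; it grows anticlockwise seen from above to 1.571, the end stop, arm along cradle -x, clamped. It stays where it is left; about 2 N at the knob moves it, somewhat more near the end.
- insulating_tape: Bystander: roll of black tape, 64 mm wide, 19 mm tall; origin at the centre of its underside.
- tape_measure: Bystander: tape measure, 69 x 91 x 35 mm; origin at the centre of its underside.
- mug: Bystander: white mug with dots, 92 x 124 x 93 mm; origin at the centre of its underside.
Mind the look-alikes: they are no part of the job. There is more than one size of the lid; the one meant has the size given above.

How it is judged:
On the way, in this order (a step that is already met when the one before it is completed fails the run):
1. the cam lever is over at its stop and the jaw presses the pot (value of joint cam_lever above 1.4 rad and contact force between clamp_jaw and pot above 3 N), for 0.2 s.
2. the lid is down in the pot's mouth, flange on the rim (horizontal distance between lid and pot below 0.005 m and z of lid in the frame of pot between 0.044 and 0.05 m), for 0.1 s.
At the end, for the whole second after the job is handed in: Lever past 1.4 rad, jaw pressing the upright pot (over 3 N) on the cradle. Lid upright (0.06 rad) in the mouth, within 5 mm of its axis, less than 2 mm above full depth, turned 45 degrees (35 to 55) from the notches, at rest, fingers on it (over 2 N) (all of step 1 and all of step 2 and angle between the x axis of lid and the x axis of pot, either way round between 0.611 and 0.96 rad and angle between lid's own z axis and vertical below 0.06 rad and angle between pot's own z axis and vertical below 0.05 rad and z of pot in the frame of cradle below 0.013 m and contact force between the fingers and lid above 2 N and angular speed of lid below 0.15 rad/s); the arm keeps its last pose, push and grip.
It fails at once if the lid is turned on into its lock click (past 75 degrees) ((horizontal distance between lid and pot below 0.005 m and z of lid in the frame of pot between 0.044 and 0.05 m) and angle between the x axis of lid and the x axis of pot, either way round above 1.31 rad).
It fails at once if the tape roll, tape measure or mug is moved by more than 20 mm (distance of any of insulating_tape, tape_measure, mug from where it was at the start of the episode above 0.02 m).
It also fails if it takes over 56 s, if anything falls off the work surface, if the arm or the gripper's body presses on something with over 40 N, if the wrist force passes 120 N, or if a joint passes its speed limit or range.

## Working session

There is one attempt and no reset: what is moved stays moved. The work goes in short steps, Python scripts to look and compute and a shell command to move; the robot and the scene stay as the last step left them, time stands still between calls to the robot, and variables do not carry over. Pictures are saved under pics/ and viewed, at most 10 in all, crops included, and the job is handed in when it is done.

```bash
ls; mkdir -p pics
python3 - <<'E'
from cell import manip
import cv2,numpy as np
for n in("top","side"):
    d=manip.get_image(n); cv2.imwrite(f"pics/{n}0.png",d["img"])
    np.savez(f"{n}.npz",K=d["intrinsics"],T=d["world_from_camera"]); print(n,d["intrinsics"],np.round(d["world_from_camera"],3),[k for k in d])
s=manip.state();print(s)
E
```

```text
pics
top [[366.97476782   0.         261.51348401]
 [  0.         366.97476782 201.52057783]
 [  0.           0.           1.        ]] [[-0.011  0.986 -0.165  0.348]
 [-1.    -0.011  0.005  0.112]
 [ 0.003  0.165  0.986  1.016]
 [ 0.     0.     0.     1.   ]] ['img', 'intrinsics', 'world_from_camera']
side [[354.34778913   0.         252.81176683]
 [  0.         354.34778913 188.87357464]
 [  0.           0.           1.        ]] [[-0.944  0.212 -0.253  0.277]
 [-0.329 -0.563  0.758  0.797]
 [ 0.018  0.799  0.601  0.619]
 [ 0.     0.     0.     1.   ]] ['img', 'intrinsics', 'world_from_camera']
{'time_s': 0.1, 'joints': array([-1.18637090e+00,  1.31100495e-01,  1.48918200e+00,  2.19683298e-05,
        1.52300024e+00, -8.54180741e-02]), 'dq': array([ 1.09468390e-03, -1.89351694e-03, -1.93928137e-03,  3.59374757e-04,
        3.57991594e-06,  7.16954381e-04]), 'joint_efforts': array([ 1.65659552e-03, -5.70953286e+01, -5.01938903e+01, -2.22805870e-04,
        8.19070061e-03,  2.23629200e-05]), 'ee_pos': array([ 0.271491  , -0.53454468,  0.25233405]), 'tool_rot': array([[ 8.91639690e-01,  4.52745278e-01, -6.13480509e-04],
       [ 4.52745663e-01, -8.91638315e-01,  1.57495061e-03],
       [ 1.66048723e-04, -1.68203911e-03, -9.99998572e-01]]), 'contact_force': array([-0.54508687, -0.6952309 , -0.42151102]), 'moment': array([-0.00214138,  0.02117436,  0.08334147]), 'grasp_force': 0.0, 'grip_width': 1.001585419926822}
```

View pics/top0.png

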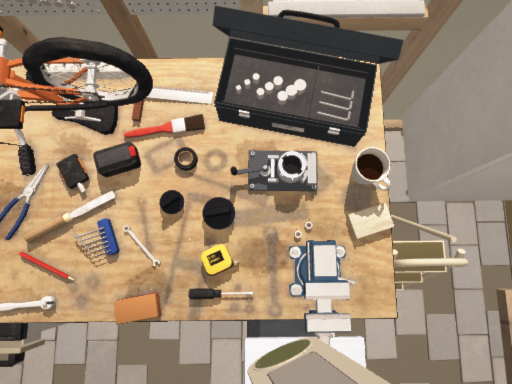

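View pics/side0.png

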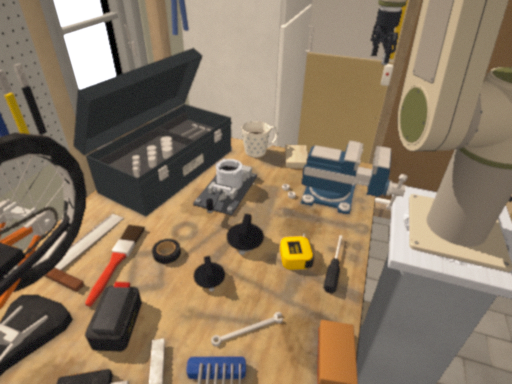

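The top view shows the cradle around (283,171) with the pot mouth at (292,166) and the lever knob at (236,171). There are two lids, at (172,202) and (219,212). I'll enlarge this area.

```bash
cat > h.py <<'E'
import numpy as np,cv2
def proj(n,P):
    d=np.load(f"{n}.npz");T=d["T"];p=(np.atleast_2d(P)-T[:3,3])@T[:3,:3]
    q=p*[1,-1,-1];q=q@d["K"].T;return q[:,:2]/q[:,2:]
def ray(n,u,v,z):
    d=np.load(f"{n}.npz");T=d["T"]
    r=np.linalg.solve(d["K"],[u,v,1])*[1,-1,-1];r=T[:3,:3]@r
    return T[:3,3]+r*(z-T[2,3])/r[2]
def crop(src,dst,x0,y0,x1,y1,k):
    c=cv2.resize(cv2.imread(src)[y0:y1,x0:x1],None,fx=k,fy=k,interpolation=cv2.INTER_CUBIC);cv2.imwrite(dst,c)
E
python3 - <<'E'
from h import *
crop("pics/top0.png","pics/top0c.png",150,140,330,235,4.4)
im=cv2.imread("pics/top0.png")
g=cv2.cvtColor(im,6)
for x,y in((172,202),(219,212)):
    m=(g<55).astype(np.uint8); n,l,s,c=cv2.connectedComponentsWithStats(m); k=l[y,x]; print(s[k],c[k])
    print(ray("top",*c[k],.02), s[k][2]/366*.99)
print("pot",ray("top",292,166,.072),"knob",ray("top",236,171,.0685))
E
```

```text
[160 191  24  23 425] [171.45411765 201.98352941]
[0.51539008 0.35517686 0.02      ] 0.06491803278688525
[203 198  32  31 783] [218.40357599 212.96679438]
[0.48352503 0.22588112 0.02      ] 0.08655737704918033
pot [0.59997031 0.02585847 0.072     ] knob [0.58878798 0.17456413 0.0685    ]
```

View pics/top0c.png

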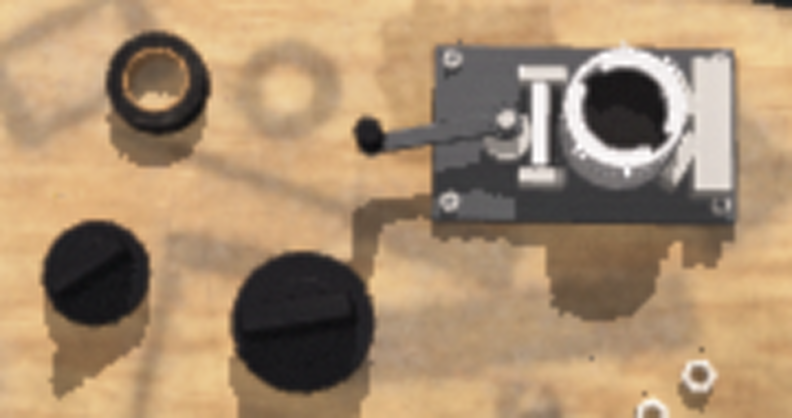

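```bash
cat >> h.py <<'E'
from scipy.spatial.transform import Rotation as Ro
def head(h):
    h=np.radians(h);c,s=np.cos(h),np.sin(h);return np.array([[c,s,0],[s,-c,0],[0,0,-1.]])
def plan(p,h,n,verbose=1):
    """n equal rows (shift tool mm, turn deg) from measured pose to TCP p, heading h of tool x"""
    from cell import manip
    s=manip.state();R=s["tool_rot"];rv=Ro.from_matrix(R.T@head(h)).as_rotvec()/n
    q=Ro.from_rotvec(rv).as_matrix();S=sum(np.linalg.matrix_power(q,i) for i in range(n))
    d=np.linalg.solve(S,R.T@(np.array(p)-s["ee_pos"]))
    print("t%.1f"%s["time_s"],"pos",np.round(s["ee_pos"],4),"head %.1f"%np.degrees(np.arctan2(R[1,0],R[0,0])),n,"rows:",np.round(d,4).tolist(),np.round(np.degrees(rv),2).tolist())
E
python3 - <<'E'
from h import *
f=lambda x,y:(150+x/4.4,140+y/4.4)
c=[ray("top",*f(*p),.01)[:2] for p in((433,45),(737,47),(738,222),(433,222))]
print(np.round(c,4), "ctr",np.mean(c,0))
pv=ray("top",*f(507,121),.04);kn=ray("top",*f(369,133),.0665);print("pivot",pv,"knob",kn,np.linalg.norm((kn-pv)[:2]))
print("pot",ray("top",*f(625,108),.072))
print("lid", ray("top",*f(97,272),.02), "bar",[ray("top",*f(*p),.05) for p in((65,285),(125,252))])
plan([.589,.1746,.16],90,16)
crop("pics/top0.png","pics/pot0.png",272,146,312,186,14)
E
```

```text
[[ 0.6641  0.1431]
 [ 0.6607 -0.0535]
 [ 0.5454 -0.05  ]
 [ 0.5474  0.1437]] ctr [0.60438495 0.04583413]
pivot [0.60505079 0.09639436 0.04      ] knob [0.59147046 0.18037977 0.0665    ] 0.0850762848168217
pot [0.603946   0.02563874 0.072     ]
lid [0.51583366 0.35356536 0.02      ] bar [array([0.50300242, 0.36542298, 0.05      ]), array([0.52291108, 0.32965686, 0.05      ])]
t0.1 pos [ 0.2715 -0.5345  0.2523] head 26.9 16 rows: [0.0504, -0.0083, 0.0058] [-0.01, -0.0, -3.94]
```

View pics/pot0.png

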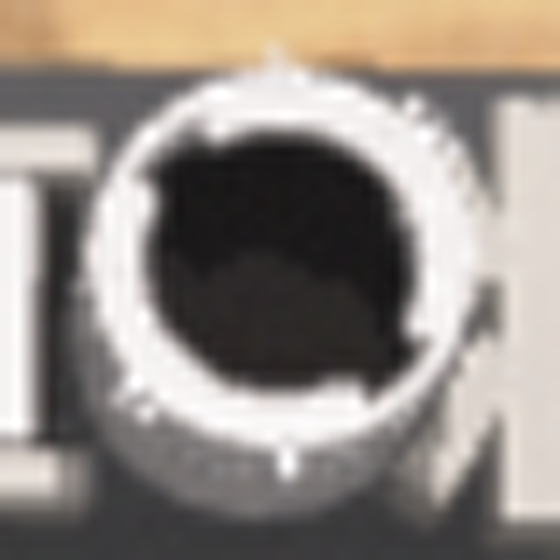

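The pot's notches are at about (175,160) and (400,355) in the crop, which is heading ~49° in world. The single ribs point up and down in the image, so their heading is ~4°. The smaller lid is the 68 mm one. Next I'll approach the knob.

```bash
python3 -c "
from h import *
plan([.5915,.1804,.14],99,17)"
```

```text
t0.1 pos [ 0.2715 -0.5345  0.2523] head 26.9 17 rows: [0.0491, -0.0043, 0.0066] [-0.0, -0.0, -4.24]
```

```bash
python3 -m inch '[[[0.049,-0.0043,0,0,0,-4.24,0.0854],[0.049,-0.0043,0,0,0,-4.24,0.0854],[0.049,-0.0043,0,0,0,-4.24,0.0854],[0.049,-0.0043,0,0,0,-4.24,0.0854],[0.049,-0.0043,0,0,0,-4.24,0.0854],[0.049,-0.0043,0,0,0,-4.24,0.0854],[0.049,-0.0043,0,0,0,-4.24,0.04],[0.049,-0.0043,0,0,0,-4.24,0.04]]]'; python3 -m inch '[[[0.049,-0.0043,0,0,0,-4.24,0.04],[0.049,-0.0043,0,0,0,-4.24,0.04],[0.049,-0.0043,0,0,0,-4.24,0.04],[0.049,-0.0043,0,0,0,-4.24,0.04],[0.049,-0.0043,0,0,0,-4.24,0.04],[0.049,-0.0043,0,0,0,-4.24,0.04],[0.049,-0.0043,0.02,0,0,-4.24,0.04],[0.049,-0.0043,0.04,0,0,-4.24,0.04]]]'; python3 -c "
from h import *
plan([.5915,.1804,.12],99,4)"
```

```text
time_s: 0.9
ee_pos: [0.538, -0.2505, 0.2527]
tool_rot: [[0.485, 0.875, -0.001], [0.875, -0.485, 0.0], [0.0, -0.001, -1.0]]
contact_force: [0.2, -0.4, 1.1]
grip_width: 0.694
grasp_force: 0.0
time_s: 1.7
ee_pos: [0.6025, 0.12, 0.2049]
tool_rot: [[-0.087, 0.996, 0.005], [0.996, 0.087, 0.001], [0.0, 0.005, -1.0]]
contact_force: [0.8, -0.3, -0.1]
grip_width: 0.467
grasp_force: 0.0
t1.7 pos [0.6025 0.12   0.2049] head 95.0 4 rows: [0.0153, -0.0011, 0.0212] [0.07, -0.0, -1.0]
```

```bash
python3 -m inch '[[[0.013,-0.001,0.018,0,0,-1,0.04],[0.013,-0.001,0.018,0,0,0,0.04],[0.013,-0.001,0.018,0,0,0,0.035],[0,0,0,0,0,0,0.035],[0,0,0,0,0,0,0.035]]]'
python3 - <<'E'
from h import *
from cell import manip
plan([.5915,.1804,.12],99,1)
cv2.imwrite("pics/a.png",manip.get_image("side")["img"])
cv2.imwrite("pics/at.png",manip.get_image("top")["img"])
a=cv2.imread("pics/a.png")[130:280,150:310];b=cv2.imread("pics/at.png")[130:230,190:297]
a=cv2.resize(a,None,fx=3.2,fy=3.2);b=cv2.resize(b,(int(107*2.7),480)) if 0 else cv2.resize(b,(288,269))
c=np.zeros((480,800,3),np.uint8);c[:a.shape[0],:a.shape[1]]=a;c[:269,512:]=b;cv2.imwrite("pics/a2.png",c)
E
```

```text
time_s: 2.2
ee_pos: [0.594, 0.1555, 0.1486]
tool_rot: [[-0.101, 0.995, -0.001], [0.995, 0.101, -0.001], [-0.0, -0.001, -1.0]]
contact_force: [-0.6, 0.5, 0.4]
grip_width: 0.411
grasp_force: 0.0
t2.2 pos [0.594  0.1555 0.1486] head 95.8 1 rows: [0.025, 0.0, 0.0286] [-0.08, 0.02, -3.21]
```

View pics/a2.png

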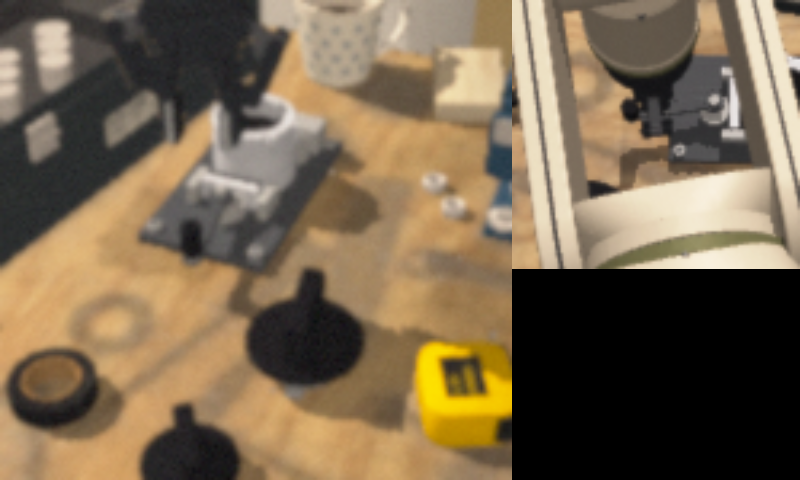

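The side view shows the knob top at about (209,200) full-frame, with the fingers above and behind it and clear of it. I'll cross-check the knob position from this view.

Run:
```python
from h import *
print(ray("side",150+190/3.2,130+225/3.2,.0685), proj("side",[[.5915,.1804,.0685]]))
plan([.5915,.1804,.12],99,1)
```

```text
[0.59348441 0.18527763 0.0685    ] [[210.93752163 199.33237529]]
t2.3 pos [0.5953 0.1551 0.1502] head 95.7 1 rows: [0.0255, -0.0013, 0.0302] [0.1, 0.01, -3.27]
```

```bash
python3 -m inch '[[[0.027,-0.001,0.03,0,0,-3.3,0.035],[0,0,0,0,0,0,0.035],[0,0,0.02,0,0,0,0.035],[0,0,0.02,0,0,0,0.035],[0,0,0.018,0,0,0,0.035],[0,0,0,0,0,0,0.035],[0,0,0,0,0,0,0.028],[0,0,0,0,0,0,0.028]]]'; python3 -c "
from h import *
plan([.592,.182,.062],99,1)"
```

```text
time_s: 3.1
ee_pos: [0.5921, 0.1823, 0.063]
tool_rot: [[-0.157, 0.988, 0.003], [0.988, 0.157, 0.001], [0.0, 0.003, -1.0]]
contact_force: [0.5, -0.5, -0.2]
grip_width: 0.331
grasp_force: 0.0
t3.1 pos [0.5921 0.1823 0.063 ] head 99.0 1 rows: [-0.0003, -0.0002, 0.001] [0.16, -0.0, 0.02]
```

```bash
python3 -m inch '[[[-0.0003,-0.0074,0,0,0,-5,0.024],[-0.0003,-0.0074,0,0,0,-5,0.024],[-0.0003,-0.0074,0,0,0,-5,0.024],[-0.0003,-0.0074,0,0,0,-5,0.024],[-0.0003,-0.0074,0,0,0,-5,0.024],[-0.0003,-0.0074,0,0,0,-5,0.024],[-0.0003,-0.0074,0,0,0,-5,0.024],[-0.0003,-0.0074,0,0,0,-5,0.024]]]';python3 -m inch '[[[-0.0003,-0.0074,0,0,0,-5,0.024],[-0.0003,-0.0074,0,0,0,-5,0.024],[-0.0003,-0.0074,0,0,0,-5,0.024],[-0.0003,-0.0074,0,0,0,-5,0.024],[-0.0003,-0.0074,0,0,0,-5,0.024],[-0.0003,-0.0074,0,0,0,-5,0.024],[-0.0003,-0.0074,0,0,0,-5,0.024],[0,0,0,0,0,0,0.024]]]'; python3 -c "
from h import *
plan([.605-.085,.0964,.063],179,1)"
```

```text
time_s: 3.9
ee_pos: [0.5417, 0.1546, 0.0633]
tool_rot: [[-0.758, 0.653, 0.005], [0.653, 0.758, 0.001], [-0.003, 0.004, -1.0]]
contact_force: [2.5, 0.5, 0.1]
grip_width: 0.283
grasp_force: 1.1
time_s: 4.7
ee_pos: [0.521, 0.1073, 0.063]
tool_rot: [[-0.995, 0.103, 0.004], [0.103, 0.995, 0.0], [-0.004, 0.001, -1.0]]
contact_force: [-0.7, 0.2, -0.1]
grip_width: 0.282
grasp_force: 0.0
t4.7 pos [0.521  0.1073 0.063 ] head 174.1 1 rows: [-0.0002, -0.0109, -0.0] [0.03, 0.2, -4.91]
```

```bash
python3 -m inch '[[[0,-0.0055,0,0,0,-2.5,0.024],[0,-0.0055,0,0,0,-2.5,0.024],[0,-0.003,0,0,0,0,0.024],[0,0,0,0,0,0,0.024]]]';python3 -m inch '[[[0,-0.003,0,0,0,0,0.024],[0,-0.002,0,0,0,0,0.024],[0,0,0,0,0,0,0.024]]]'; python3 -c "
from h import *
plan([.605-.085,.0964,.063],179,1)"
```

```text
time_s: 5.1
ee_pos: [0.52, 0.0974, 0.0627]
tool_rot: [[-1.0, 0.019, 0.004], [0.019, 1.0, 0.006], [-0.004, 0.007, -1.0]]
contact_force: [1.9, 19.2, 0.0]
grip_width: 0.277
grasp_force: 9.9
time_s: 5.4
ee_pos: [0.52, 0.0967, 0.0628]
tool_rot: [[-1.0, 0.018, 0.005], [0.018, 1.0, 0.013], [-0.004, 0.013, -1.0]]
contact_force: [4.6, 42.7, -2.4]
grip_width: 0.284
grasp_force: 20.8
t5.4 pos [0.52   0.0967 0.0628] head 178.9 1 rows: [-0.0, -0.0002, -0.0002] [0.74, 0.25, -0.05]
```

```bash
python3 -m inch '[[[0,0.008,0,0,0,0,0.026],[0,0,0,0,0,0,0.028],[0,0,-0.02,0,0,0,0.035],[0,0,-0.05,0,0,0,0.05],[0,0,-0.05,0,0,0,0.07],[0,0,-0.02,0,0,0,0.07]]]';python3 -m inch '[[[-0.02,-0.05,0,0,0,0,0.07],[-0.02,-0.05,0,0,0,0,0.07],[-0.02,-0.05,0,0,0,0,0.07],[-0.02,-0.05,0,0,0,0,0.07],[0,0,0,0,0,0,0.07],[0,0,0,0,0,0,0.07]]]'
python3 - <<'E'
from h import *
from cell import manip
plan([.515,.352,.15],29,1)
for n in("top","side"): cv2.imwrite(f"pics/b{n}.png",manip.get_image(n)["img"])
t=cv2.imread("pics/btop.png");s=cv2.imread("pics/bside.png")
z=lambda i,x,y,w,h,k:cv2.resize(i[y:y+h,x:x+w],None,fx=k,fy=k,interpolation=cv2.INTER_CUBIC)
c=np.zeros((600,800,3),np.uint8)
c[:300,:400]=z(t,225,140,100,75,4);c[:300,400:800]=z(t,152,182,40,30,10);c[300:600,:400]=z(s,180,145,100,75,4);c[300:,400:]=z(s,184,250,50,37.5.__int__()+1,8)[:300]
cv2.imwrite("pics/b2.png",c)
E
```

```text
time_s: 6.0
ee_pos: [0.521, 0.0962, 0.2073]
tool_rot: [[-1.0, 0.019, 0.008], [0.019, 1.0, -0.0], [-0.008, 0.0, -1.0]]
contact_force: [0.6, 0.5, 0.8]
grip_width: 0.817
grasp_force: 0.0
time_s: 6.6
ee_pos: [0.5895, -0.0921, 0.2008]
tool_rot: [[-1.0, 0.021, -0.001], [0.021, 1.0, -0.0], [0.001, -0.0, -1.0]]
contact_force: [-0.3, 0.0, -0.6]
grip_width: 0.819
grasp_force: 0.0
t6.6 pos [ 0.5895 -0.0921  0.2008] head 178.8 1 rows: [0.0838, 0.4425, 0.0508] [-0.05, -0.0, 149.79]
```

View pics/b2.png

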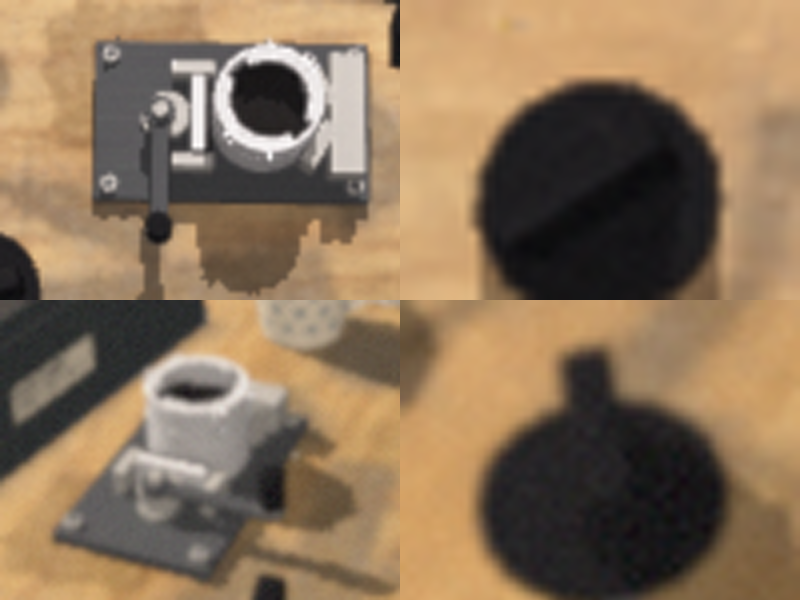

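The lever is at its stop, lying along cradle −x. The pot is seated with its mouth at about (292.5,164). Now I'll rectify the pot rim at z=72 mm and the lid at z=50/20 mm with a model overlay.

```bash
cat > rect.py <<'E'
from h import *
def rect(src,cam,c,z,half=.045,N=400):
    g=(np.arange(N)+.5)/N*2*half-half
    X=c[0]-g[:,None]+0*g[None];Y=c[1]-g[None]+0*g[:,None]
    uv=proj(cam,np.c_[X.ravel(),Y.ravel(),np.full(N*N,z)]).astype(np.float32)
    return cv2.remap(cv2.imread(src),uv[:,0].reshape(N,N),uv[:,1].reshape(N,N),cv2.INTER_CUBIC)
E
python3 - <<'E'
from rect import *
P=ray("top",292.5,164.25,.072)[:2];L=np.array([.5158,.3536])
a=rect("pics/btop.png","top",P,.072);b=rect("pics/btop.png","top",L,.05);d=rect("pics/btop.png","top",L,.02)
# pot centre: dark disc fit r=26.5 & bright rim: maximise mean(ring 28-36.. bright)-mean(inner<25 dark)
g=cv2.cvtColor(a,6).astype(float);yy,xx=np.mgrid[:400,:400];s=.225
best=max(((g[((r:=np.hypot(xx-cx,yy-cy)*s)>27.5)&(r<30)].mean()-g[(r>22.5)&(r<25.5)].mean()),cx,cy) for cx in range(180,221,2) for cy in range(180,221,2))
print(best);cx,cy=best[1:];C=P-np.array([(cy-199.5),(cx-199.5)])*s/1000;print("pot",C)
hd=np.arange(0,360,5);pr=[np.mean([g[int(round(cy-r/s*np.cos(np.radians(h)))),int(round(cx-r/s*np.sin(np.radians(h))))] for r in(28,29,30)]) for h in hd]
print([(int(h),int(v)) for h,v in zip(hd,pr) if v<120])
# lid disc from d: upper edge etc.
gd=cv2.cvtColor(d,6);m=(gd<55)
e=[]
for h in range(-100,101,5):
    t=np.radians(h)
    for r in np.arange(25,43,.1):
        if not m[int(199.5-r/s*np.cos(t)),int(199.5-r/s*np.sin(t))]: e.append((r*np.cos(t),r*np.sin(t)));break
e=np.array(e);from scipy.optimize import least_squares
f=least_squares(lambda q:np.hypot(*(e-q[:2]).T)-q[2],[0,0,34],loss="soft_l1").x;print("lid off mm,r",f,L+f[:2]/1000)
b=np.clip(b.astype(float)*4-40,0,255).astype(np.uint8)
for i in range(0,400,50): cv2.line(b,(i,0),(i,5),(0,255,0));cv2.line(b,(0,i),(5,i),(0,255,0))
cv2.imwrite("pics/r1.png",np.hstack([a,b]))
E
```

```text
(np.float64(137.0997878660416), 192, 198)
pot [0.60507935 0.02609939]
[(35, 77), (40, 78), (45, 79), (50, 68), (55, 73), (210, 114), (215, 48), (220, 52), (225, 46), (230, 44), (235, 81)]
lid off mm,r [ 0.34019488  1.60784073 32.1830001 ] [0.51614019 0.35520784]
```

View pics/r1.png

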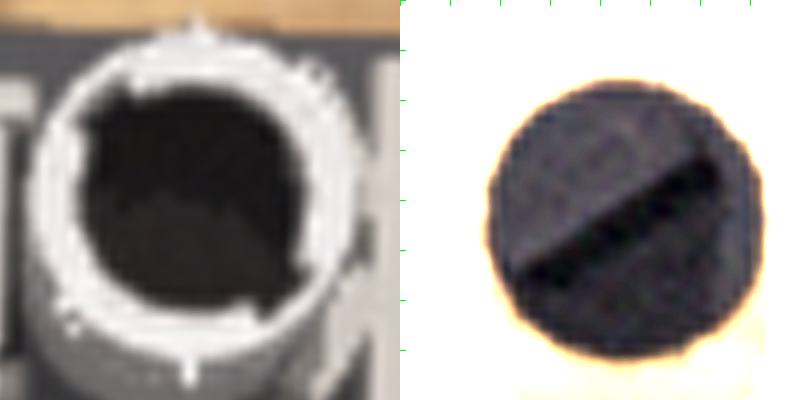

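The lid bar's shaded side runs from (515,270) to (705,155) in the crop, so the bar heading is ≈ −59°/121°, centre ≈ (0.517,0.355). The pot notches are at ≈ 44°, centre (0.605,0.026).

```bash
python3 -c "
from h import *
plan([.5175,.355,.13],121,11)"
```

```text
t6.7 pos [ 0.5894 -0.0899  0.2009] head 179.0 11 rows: [0.0255, 0.0344, 0.0065] [-0.0, -0.0, 5.27]
```

```bash
python3 -m inch '[[[0.0255,0.0344,0,0,0,5.27,0.06],[0.0255,0.0344,0,0,0,5.27,0.06],[0.0255,0.0344,0,0,0,5.27,0.06],[0.0255,0.0344,0,0,0,5.27,0.06],[0.0255,0.0344,0,0,0,5.27,0.06],[0.0255,0.0344,0,0,0,5.27,0.06],[0.0255,0.0344,0.01,0,0,5.27,0.06],[0.0255,0.0344,0.01,0,0,5.27,0.06]]]';python3 -m inch '[[[0.0255,0.0344,0.015,0,0,5.27,0.06],[0.0255,0.0344,0.015,0,0,5.27,0.06],[0.0255,0.0344,0.02,0,0,5.27,0.06],[0,0,0,0,0,0,0.06],[0,0,0,0,0,0,0.06],[0,0,0,0,0,0,0.06]]]'; python3 -c "
from h import *
plan([.5175,.355,.048],121,1)"
```

```text
time_s: 7.5
ee_pos: [0.4895, 0.2329, 0.1818]
tool_rot: [[-0.729, 0.685, 0.002], [0.685, 0.729, 0.001], [-0.001, 0.002, -1.0]]
contact_force: [1.0, -0.0, -1.0]
grip_width: 0.702
grasp_force: 0.0
time_s: 8.1
ee_pos: [0.5168, 0.3554, 0.132]
tool_rot: [[-0.518, 0.856, 0.001], [0.856, 0.518, 0.0], [-0.0, 0.001, -1.0]]
contact_force: [0.9, 0.0, 0.6]
grip_width: 0.704
grasp_force: 0.0
t8.1 pos [0.5168 0.3554 0.132 ] head 121.2 1 rows: [-0.0007, 0.0003, 0.084] [0.06, 0.02, 0.18]
```

```bash
python3 -m inch '[[[0,0,0.03,0,0,0,0.05],[0,0,0.03,0,0,0,0.05],[0,0,0.015,0,0,0,0.05],[0,0,0.009,0,0,0,0.05],[0,0,0,0,0,0,0.05],[0,0,0,0,0,0,0.03],[0,0,0,0,0,0,0.02],[0,0,0,0,0,0,0.005]]]';python3 -m inch '[[[0,0,0,0,0,0,0.005],[0,0,0,0,0,0,0.005],[0,0,0,0,0,0,0.005],[0,0,0,0,0,0,0.005],[0,0,0,0,0,0,0.005]]]'
python3 - <<'E'
from h import *
from cell import manip
plan([.5175,.355,.048],121,1)
for n in("top","side"): cv2.imwrite(f"pics/c{n}.png",manip.get_image(n)["img"])
E
```

```text
time_s: 8.9
ee_pos: [0.5183, 0.3559, 0.0488]
tool_rot: [[-0.516, 0.856, 0.003], [0.856, 0.516, 0.001], [-0.0, 0.003, -1.0]]
contact_force: [0.5, -0.2, 3.8]
grip_width: 0.151
grasp_force: 59.1
time_s: 9.4
ee_pos: [0.5184, 0.3559, 0.0487]
tool_rot: [[-0.516, 0.856, 0.003], [0.856, 0.516, 0.001], [-0.0, 0.003, -1.0]]
contact_force: [0.5, -0.3, 6.3]
grip_width: 0.156
grasp_force: 59.7
t9.4 pos [0.5184 0.3559 0.0487] head 121.1 1 rows: [-0.0003, -0.0012, 0.0007] [0.17, 0.01, 0.09]
```

```bash
python3 -m inch '[[[0,0,-0.02,0,0,0,0.005],[0,0,-0.04,0,0,0,0.005],[0,0,-0.045,0,0,0,0.005],[0,0,-0.035,0,0,0,0.005],[0,0,0,0,0,0,0.005],[0,0,0,0,0,0,0.005]]]'; python3 -c "
from h import *
plan([.605,.026,.19],44,12)"
```

```text
time_s: 10.1
ee_pos: [0.5176, 0.3557, 0.1881]
tool_rot: [[-0.516, 0.856, 0.002], [0.856, 0.516, 0.001], [-0.0, 0.002, -1.0]]
contact_force: [0.2, -0.1, -1.5]
grip_width: 0.15
grasp_force: 58.8
t10.1 pos [0.5176 0.3557 0.1881] head 121.1 12 rows: [-0.029, 0.01, -0.0002] [0.01, -0.01, 6.42]
```

```bash
python3 -m inch '[[[-0.029,0.01,0,0,0,6.42,0.005],[-0.029,0.01,0,0,0,6.42,0.005],[-0.029,0.01,0,0,0,6.42,0.005],[-0.029,0.01,0,0,0,6.42,0.005],[-0.029,0.01,0,0,0,6.42,0.005],[-0.029,0.01,0,0,0,6.42,0.005],[-0.029,0.01,0,0,0,6.42,0.005],[-0.029,0.01,0,0,0,6.42,0.005]]]';python3 -m inch '[[[-0.029,0.01,0,0,0,6.42,0.005],[-0.029,0.01,0,0,0,6.42,0.005],[-0.029,0.01,0,0,0,6.42,0.005],[-0.029,0.01,0,0,0,6.42,0.005],[0,0,0.02,0,0,0,0.005],[0,0,0.02,0,0,0,0.005],[0,0,0,0,0,0,0.005],[0,0,0,0,0,0,0.005]]]'
python3 - <<'E'
from h import *
from cell import manip
plan([.605,.026,.145],44,1)
s=manip.state();
for n in("top","side"): cv2.imwrite(f"pics/d{n}.png",manip.get_image(n)["img"])
t=cv2.imread("pics/dtop.png");i=cv2.imread("pics/dside.png")
# overlay expected flange circle (assuming lid centred on TCP) and pot rim circle
c=s["ee_pos"]+[0,0,-.0487];a=np.linspace(0,2*np.pi,60)
k=6;x0,y0=190,110
v=cv2.resize(i[y0:y0+98,x0:x0+80],None,fx=k,fy=k,interpolation=cv2.INTER_CUBIC)
v=np.clip(v.astype(float)*1.6,0,255).astype(np.uint8)
for ctr,r,z,col in((c,.034,c[2]+.02,(0,255,0)),(np.array([.605,.026,0]),.037,.072,(0,0,255)),(np.array([.605,.026,0]),.0265,.072,(255,0,255))):
    uv=proj("side",np.c_[ctr[0]+r*np.cos(a),ctr[1]+r*np.sin(a),np.full(60,z)])
    for p in (uv-[x0,y0]+.5)*k: cv2.circle(v,tuple(int(q) for q in p),1,col,-1)
w=cv2.resize(t[120:210,250:303],None,fx=6,fy=6)[:588,:318]
o=np.zeros((588,798,3),np.uint8);o[:,:480]=v;o[:w.shape[0],480:798]=w;cv2.imwrite("pics/d2.png",o)
E
```

```text
time_s: 10.9
ee_pos: [0.6262, 0.1435, 0.1837]
tool_rot: [[0.351, 0.936, -0.004], [0.936, -0.351, -0.001], [-0.002, -0.004, -1.0]]
contact_force: [1.7, 0.3, -1.6]
grip_width: 0.15
grasp_force: 58.8
time_s: 11.7
ee_pos: [0.6028, 0.0256, 0.1449]
tool_rot: [[0.719, 0.695, -0.004], [0.695, -0.719, 0.0], [-0.003, -0.003, -1.0]]
contact_force: [0.0, -0.6, -0.7]
grip_width: 0.148
grasp_force: 58.8
t11.7 pos [0.6028 0.0256 0.1449] head 44.1 1 rows: [0.0018, 0.0012, -0.0001] [-0.18, 0.16, 0.06]
```

View pics/d2.png

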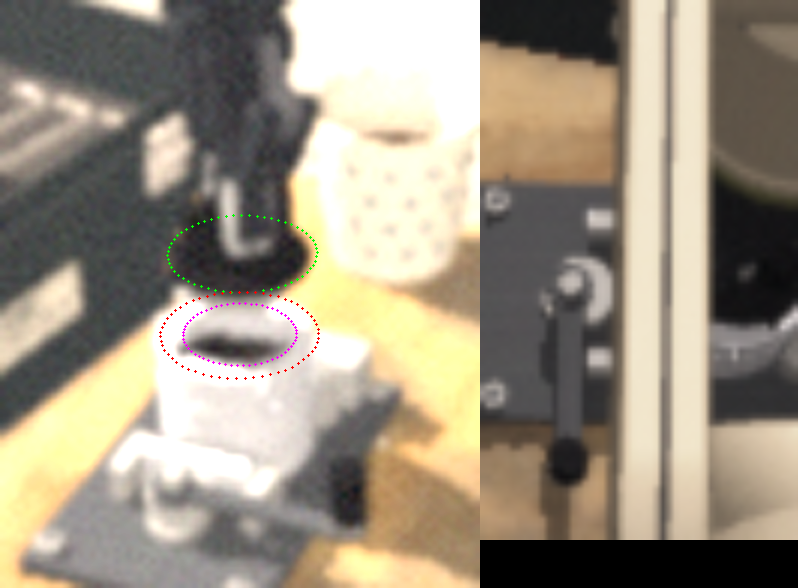

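The side view shows the lid flange and the pot rim both about 1 px left of their overlays. This is a common camera bias, so the lid is centred over the mouth. I'll descend carefully.

```bash
python3 -m inch '[[[0.0018,0.0012,0.01,0,0,0,0.005],[0,0,0.01,0,0,0,0.005],[0,0,0,0,0,0,0.005],[0,0,0.003,0,0,0,0.005],[0,0,0.002,0,0,0,0.005],[0,0,0,0,0,0,0.005]]]'; python3 -m inch '[[[0,0,0.002,0,0,0,0.005],[0,0,0.002,0,0,0,0.005],[0,0,0,0,0,0,0.005]]]'; python3 -c "
from h import *
plan([.605,.026,.1067],44,1)"
```

```text
time_s: 12.4
ee_pos: [0.6063, 0.0258, 0.1217]
tool_rot: [[0.719, 0.695, -0.0], [0.695, -0.719, -0.0], [-0.0, -0.0, -1.0]]
contact_force: [-0.3, 0.8, -0.8]
grip_width: 0.149
grasp_force: 58.8
time_s: 12.7
ee_pos: [0.6063, 0.0258, 0.1176]
tool_rot: [[0.719, 0.695, -0.0], [0.695, -0.719, 0.0], [-0.0, -0.0, -1.0]]
contact_force: [-0.9, 0.1, -1.0]
grip_width: 0.148
grasp_force: 58.8
t12.7 pos [0.6063 0.0258 0.1176] head 44.0 1 rows: [-0.0008, -0.001, 0.0109] [-0.01, 0.01, 0.05]
```

```bash
python3 -m inch '[[[-0.0006,-0.0006,0.003,0,0,0,0.005],[0,0,0.003,0,0,0,0.005],[0,0,0,0,0,0,0.005]]]'; python3 -m inch '[[[0,0,0.002,0,0,0,0.005],[0,0,0.002,0,0,0,0.005],[0,0,0,0,0,0,0.005]]]'; python3 -c "
from h import *
plan([.605,.026,.1067],44,1)"
```

```text
time_s: 13.0
ee_pos: [0.6051, 0.0259, 0.1112]
tool_rot: [[0.719, 0.695, -0.001], [0.695, -0.719, 0.0], [-0.001, -0.001, -1.0]]
contact_force: [-0.2, 0.8, -1.6]
grip_width: 0.15
grasp_force: 58.8
time_s: 13.3
ee_pos: [0.6054, 0.0258, 0.1075]
tool_rot: [[0.719, 0.695, -0.001], [0.695, -0.719, 0.0], [-0.0, -0.0, -1.0]]
contact_force: [0.0, -0.5, -0.6]
grip_width: 0.149
grasp_force: 58.8
t13.3 pos [0.6054 0.0258 0.1075] head 44.0 1 rows: [-0.0002, -0.0004, 0.0008] [-0.02, 0.02, 0.05]
```

```bash
python3 -m inch '[[[0,0,0.001,0,0,0,0.005],[0,0,0.001,0,0,0,0.005],[0,0,0,0,0,0,0.005],[0,0,0,0,0,0,0.005]]]'
```

```text
time_s: 13.7
ee_pos: [0.6058, 0.0258, 0.1067]
tool_rot: [[0.719, 0.695, 0.0], [0.695, -0.719, -0.0], [0.0, 0.0, -1.0]]
contact_force: [-4.4, -1.0, 5.6]
grip_width: 0.145
grasp_force: 59.6
```

Flange seated with 5.6 N upward. Next is the clockwise turn.

```bash
python3 -m inch '[[[0,0,0,0,0,5,0.005],[0,0,0,0,0,5,0.005],[0,0,0,0,0,5,0.005],[0,0,0,0,0,0,0.005]]]'; python3 -m inch '[[[0,0,0,0,0,5,0.005],[0,0,0,0,0,5,0.005],[0,0,0,0,0,5,0.005],[0,0,0,0,0,0,0.005]]]'
```

```text
time_s: 14.1
ee_pos: [0.6064, 0.0259, 0.1067]
tool_rot: [[0.875, 0.484, 0.002], [0.484, -0.875, 0.0], [0.002, 0.001, -1.0]]
contact_force: [0.3, 0.2, 4.2]
grip_width: 0.153
grasp_force: 59.5
time_s: 14.5
ee_pos: [0.6063, 0.0259, 0.1067]
tool_rot: [[0.97, 0.244, 0.002], [0.244, -0.97, 0.0], [0.002, 0.0, -1.0]]
contact_force: [-0.1, 0.2, 5.3]
grip_width: 0.152
grasp_force: 59.6
```

```bash
python3 -m inch '[[[0,0,0,0,0,5,0.005],[0,0,0,0,0,5,0.005],[0,0,0,0,0,5,0.005],[0,0,0,0,0,0,0.005],[0,0,0,0,0,0,0.005],[0,0,0,0,0,0,0.005]]]'
python3 - <<'E'
from h import *
from cell import manip
s=manip.state();print(np.round(s["joints"],2),s["moment"])
i=manip.get_image("side")["img"];t=manip.get_image("top")["img"];cv2.imwrite("pics/eside.png",i);cv2.imwrite("pics/etop.png",t)
v=cv2.resize(i[130:212,195:275],None,fx=7,fy=7,interpolation=cv2.INTER_CUBIC)
v=np.clip(v.astype(float)*1.2,0,255).astype(np.uint8)
w=cv2.resize(t[130:210,262:302],None,fx=6,fy=6)
o=np.zeros((574,800,3),np.uint8);o[:,:560]=v[:574];o[:480,560:800]=w;cv2.imwrite("pics/e2.png",o)
E
```

```text
time_s: 15.1
ee_pos: [0.6063, 0.0258, 0.1067]
tool_rot: [[1.0, -0.011, 0.002], [-0.011, -1.0, 0.0], [0.002, -0.0, -1.0]]
contact_force: [0.1, 0.5, 5.6]
grip_width: 0.15
grasp_force: 59.8
[-0.04  0.26  1.62  0.    1.26  1.54] [ 0.03503007 -0.02784936 -0.09406465]
```

View pics/e2.png

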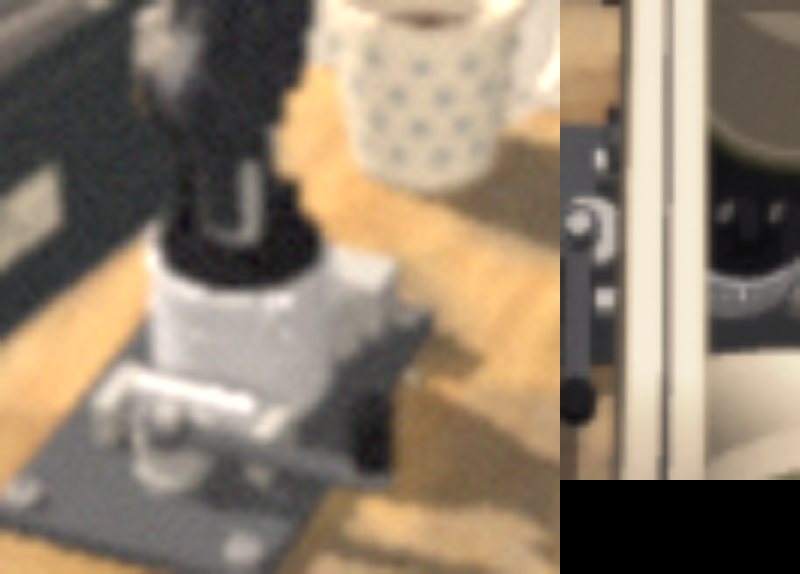

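The flange is seated, the lever is at its stop, and the bar lines up with the near single rib at (292.5,178), which hasn't moved. I'm handing in the job while still gripping.

```bash
python3 -c "
from cell import manip
print(manip.job_done())"
```

```text
the job is handed in; nothing more can be done
None
```

I handed the job in at about 15 s with the pot clamped, the lid fully down and turned about 45° clockwise to the single rib, and the gripper still holding it; the hand-in call returned no verdict.

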